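# Cover the pulley housing and press in the keyed shaft

### The arm

A 6-joint arm with a two-finger parallel gripper is mounted at the origin on a cart in front of the work surface, level with it; the furniture and walls round the work are solid. World frame = base frame: x ahead of the robot, y to its left, z up, the work surface at z = 0. Lengths are in m, angles in rad, forces in N, time in s.
With the tool pointing down it reaches from about 0.325 to 0.775 m from the base axis. Payload 9.3 kg.
Tool frame: the origin (TCP) lies at the very end of the fingers, on their centre line; the grasp point (between the pads) lies 19 mm behind it; z points along the fingers, y is the line along which they close (so a half turn about z gives the same grasp; the last joint's range is limited). The gripper opens to 85 mm and grips with 20 to 120 N. Pads are 22 mm wide; open, the fingers measure 114 mm over their backs; the gripper's body (76 mm by 85 mm) begins 54 mm behind the grasp point. The pads swing forward as they close: fully open they stand 13 mm farther back than shut.
Start: joints at [-1.466, 0.259, 0.021, 1.334, 0, 1.418], TCP at [0.14, -0.532, 0.231] pointing down, gripper open.
Joint ranges: [-3.04, 3.04], [-0.91, 1.82], [-1.04, 1.36], [-1.92, 1.95], [-1.52, 1.45], [-3.14, 3.14]. Speed limits (rad/s): [2.22, 2.22, 2.79, 3.14, 3.14, 3.14].

### API

Orientations are given as a unit quaternion [w, x, y, z].
In Python, from rig import ctrl gives the robot as it stands.
- The arm moves only by the tool move_tool, called after "Emit:" by a JSON object that holds its "name" and its "arguments", one argument or row to a line. Schema: {"type":"object","properties":{"rows":{"type":"string"},"only":{"type":"string"},"quiet":{"type":"boolean"},"lines":{"type":"string"}},"required":["rows"],"additionalProperties":false}. rows is a string of 1 to 12 rows, one to a line, with the numbers parted by spaces; each row has 7 numbers: the opening from 0.0 (shut) to 1.0 (fully open), then dx, dy, dz in cm, then a rotation vector rx, ry, rz in units of 0.1 rad; each row shifts and turns the commanded pose from where the row before left it, along the tool's axes as they then stand; what a row does not reach is not made up. A row lasts 1/12 s, in which the tool goes at most 0.0417 m and 0.125 rad, less where a joint would pass 70% of its speed; a pose out of reach is approached as far as the arm can. The fingers move at their own pace and stop on an object; the grip force is fixed at half the most. Time passes only in rows, so rows that do not move let the fingers close. The tool returns the time, the measured TCP pose, the force, the opening and the grip force at its end. only (a regular expression) keeps the lines of the reply that match it, lines (a string "A,B") keeps lines A to B, and quiet returns only ok. Input that does not fit is refused with a message, and nothing moves.
- ctrl.state(): the state, without advancing time (a new reading comes with each control period).
- ctrl.grab_frame(name): name is "scene" or "side" or "wrist"; returns a dict with "pixels" (480x640x3 uint8, red, green, blue), "fovy" (degrees; the focal length in pixels is half the picture's height over the tangent of half this angle, whatever the lens; pixels are square), "cx", "cy" (the principal point, pixels), "R" (3x3) and "t" (3): a world point X has camera coordinates R X + t; the wrist camera has in their place "mount" (4x4, takes a point from camera to tool coordinates, whose origin is the TCP and whose axes are the flange's). Camera axes: x right, y down, z forward; pixel columns grow to the right and rows downward; lengths in m; the calibration is good to about 2 mm. The wrist camera is an equidistant fisheye: a pixel r from the principal point sees the ray r / f radians off the axis. A picture is of the moment at which its call begins: read the wrist's pose just before it. There is no depth.
- ctrl.hand_in(): hands the job in; it is judged then, once.
The state is a dict: "t": time; "joints": joint angles; "joint_vel": joint speeds; "joint_efforts": joint torques, N m; "tcp_pos": TCP position; "orientation": TCP orientation; "wrist_force": force on the tool from outside, world axes, zero at the start; "torque": the same for the moment, N m; "width": opening from 0.0 (shut) to 1.0 (fully open); "grasp_force": force on a finger pad.
Only numpy, scipy, OpenCV 4.12 (cv2) and the standard library are available. Lean on these libraries where they do the work, as an engineer would, in place of code of your own. Each camera call takes 0.05 s, during which the arm holds its last target. There are 200 camera calls.

### The job

Set the loose blue cover onto the round grey pulley housing so it sits seated and level, and let go of it. Then take the keyed shaft from the wooden stand, put it down through the cover into the pulley hub without forcing it, turn it until its key slips into the keyway, and keep pushing against the spring until the shaft's flange is fully home, flush on the cover's collar. Finish while still holding the shaft pressed down (a spring in the hub lifts it if you let go), and leave the hex nut, the tape measure and the bar of green compound where they are.

Things in the scene. Friction and masses are not known exactly. Their poses are not given: they have to be found in the camera images.
- housing: Round grey housing, fixed, 60 high. Origin: centre of its underside on the worktop, z up; its x axis points to the keyway and to a yellow pointer tab at its foot (reaches 70 from centre). Foot disc diameter 100, 10 high; wall outer diameter 88, inner 78, open top. Inside, a toothed pulley round a steel hub. The cover later hides the hub but for a 40 mm hole; the tab stays visible.
- hub_mouth (a point): Centre of the mouth of the upright bore in the steel hub (about 46 wide), on the housing's axis, 52 mm above its underside. Bore diameter 24.4 with one keyway on the housing's +x side, 10.4 wide, reaching 17 from the axis, full depth. The key meets the hub's top when the shaft's tip is 44 mm above the housing's underside; fully home the tip is 20 mm above it.
- rim (a point): Centre of the housing's rim, on its axis, 60 mm above its underside; the underside of the cover's plate rests at this height.
- spring_pad (a joint): Brass pad 18 mm wide on a spring in the hub's bore; value: how far it is pushed down, m: 0 at rest (its top 30 mm above the housing's underside), 0.010 with the shaft fully home, stop 0.013. The spring pushes up with about 6 N at first touch and 12 N at 0.010, so it lifts a released shaft.
- cover: Loose round cover, 0.2 to 0.4 kg, on the worktop right way up; yaw does not matter. Origin: centre of its underside, z up. Spigot below: outer diameter 72, 6 high, tapered foot; fits inside the rim with 3 mm play. Blue plate: diameter 96, from 6 to 11 above origin. Aluminium collar to grip: outer diameter 50, from 11 to 31, through hole 40. Seated, its origin is 54 above the housing's underside.
- stand: Brown wooden block 60 x 60 x 75 mm high, fixed; origin at the centre of its underside. A 35 wide, 70 deep hole in its top holds the shaft, whose flange rests on its top. Mind the fixed grinders: the left one's brush wheel spans world x 0.48 to 0.66 up to y = -0.125, 0.22 high; the right one's disc and tool rest span x 0.30 to 0.65 beyond y = -0.41, 0.27 high.
- shaft: Steel shaft 116 long, 0.22 to 0.45 kg, loose, in the stand. Origin: centre of lower tip, z up. Round shank diameter 22 (tip tapered over 4) up to 65; brass key on its +x side, 8 wide, from 8 to 32 above tip, reaching 15.5 from axis; flange diameter 48 from 65 to 71; square end 22 x 22 from 71 to 116, faces square to x and y: grip here. Yellow stripes on flange and end face mark the key's side.
- flange (a point): Centre of the underside of the shaft's flange, on the shaft's axis 65 mm above the tip; fully home it lies on the cover's collar, 85 mm above the housing's underside.
- hex_nut: Small steel hex nut, 24 x 27 x 13, lying loose in front of the housing; leave alone.
- tape_measure: Yellow and black tape measure, 64 x 77 x 35, behind the housing; leave alone.
- compound: Bar of green polishing compound in a pale paper wrap, 35 x 111 x 34, lying to the right of the housing; leave alone.

How it is judged:
By the outcome, as a careful person would: the job done as asked, in the order asked, and still so for the second after the job is handed in, while the arm keeps its last pose, push and grip.
It also fails if it takes over 51 s, if anything falls off the work surface, if the arm or the gripper's body presses on something with over 40 N, if the wrist force passes 120 N, or if a joint passes its speed limit or range.

## Working session

There is one attempt and no reset: what is moved stays moved. The work goes in short steps, Python scripts to look and compute and a tool call to move; the robot and the scene stay as the last step left them, time stands still between calls to the robot, and variables do not carry over. Pictures are saved under pics/ and viewed, at most 10 in all, crops included, and the job is handed in when it is done.

```bash
ls; mkdir -p pics
```

Run:
```python
from rig import ctrl
import cv2,numpy as np
s=ctrl.state();print(s)
for n in ["scene","side","wrist"]:
    f=ctrl.grab_frame(n);cv2.imwrite(f"pics/{n}0.png",f["pixels"][:,:,::-1])
    print(n,{k:np.round(v,4).tolist() for k,v in f.items() if k!="pixels"})
```

```text
pics
rig.py
{'t': 0.0, 'joints': array([-1.46559604e+00,  2.59174096e-01,  2.07598461e-02,  1.33370344e+00,
        1.38490709e-05,  1.41818636e+00]), 'joint_vel': array([-9.02110007e-05, -5.20553660e-04, -5.89987606e-04,  5.19159977e-04,
       -2.18299793e-03,  1.73068388e-03]), 'joint_efforts': array([-3.63478121e-04, -5.55634439e+01,  3.44529355e+01,  1.37657629e-02,
       -2.61247169e-04, -6.78129126e-06]), 'tcp_pos': array([ 0.14019409, -0.53153881,  0.23067525]), 'orientation': array([-6.60331817e-04,  9.91703016e-01,  1.28548401e-01,  2.25824719e-05]), 'wrist_force': array([ 1.10963355,  1.024629  , -0.05396915]), 'torque': array([-0.02611074, -0.01908082,  0.03243331]), 'grasp_force': 0.0, 'width': 0.9963994949459521}
scene {'fovy': 42.0109, 'cx': 322.7941, 'cy': 235.9412, 'R': [[0.7885, -0.6149, 0.01], [-0.4075, -0.5346, -0.7404], [0.4606, 0.5798, -0.6721]], 't': [-0.6206, 0.1753, 1.1679]}
side {'fovy': 54.1973, 'cx': 317.0767, 'cy': 246.3408, 'R': [[-0.7902, 0.6127, 0.0146], [0.5127, 0.6739, -0.532], [-0.3357, -0.4129, -0.8466]], 't': [0.627, -0.0901, 1.0253]}
wrist {'fovy': 65.7065, 'cx': 314.8985, 'cy': 240.338, 'mount': [[-0.0009, -0.9458, -0.3247, 0.0844], [1.0, -0.0008, -0.0005, -0.0008], [0.0002, -0.3247, 0.9458, -0.1438], [0.0, 0.0, 0.0, 1.0]]}
```
View pics/scene0.png

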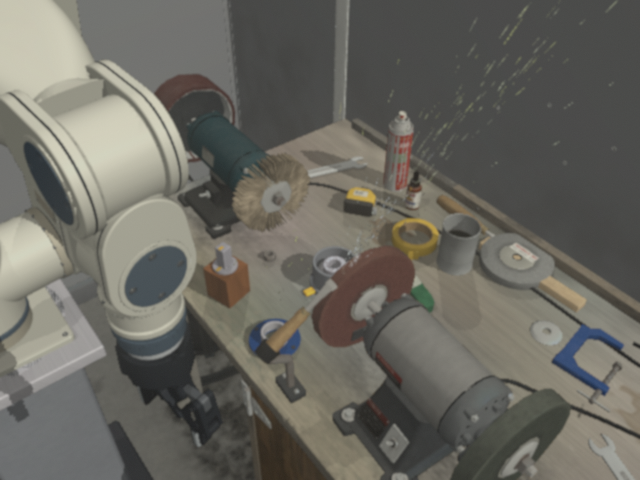

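View pics/side0.png

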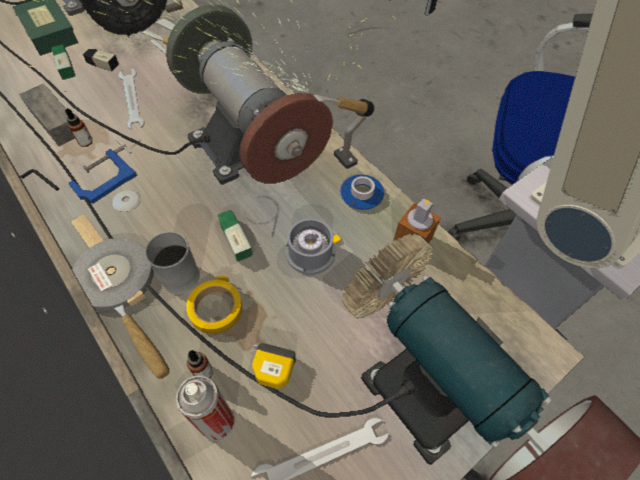

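The scene view shows the cover at (275,335), stand with shaft at (225,275) and housing at (333,265). In the side view the cover is at (362,190), the housing rim at (311,238) with its tab at (337,240), and the shaft end at (424,208).

Create h.py:
```python
import numpy as np,cv2
from scipy.spatial.transform import Rotation as Ro
from rig import ctrl
def pose():
    s=ctrl.state();q=s["orientation"];T=np.eye(4)
    T[:3,:3]=Ro.from_quat([q[1],q[2],q[3],q[0]]).as_matrix();T[:3,3]=s["tcp_pos"];return T
def grab(n,save=None):
    T=pose();f=ctrl.grab_frame(n)
    f["T"]=T@f["mount"] if n=="wrist" else None
    if save: cv2.imwrite("pics/"+save,f["pixels"][:,:,::-1])
    return f
def ray(f,u,v):
    F=240/np.tan(np.radians(f["fovy"]/2));x=(u-f["cx"])/F;y=(v-f["cy"])/F
    if f["T"] is not None:
        r=np.hypot(x,y)+1e-12;d=np.array([x/r*np.sin(r),y/r*np.sin(r),np.cos(r)])
        return f["T"][:3,3],f["T"][:3,:3]@d
    R=np.array(f["R"]);return -R.T@f["t"],R.T@(np.array([x,y,1])/np.sqrt(x*x+y*y+1))
def onz(f,u,v,z):
    o,d=ray(f,u,v);return o+d*(z-o[2])/d[2]
def cross(rays):
    A=np.zeros((3,3));b=np.zeros(3)
    for o,d in rays:
        P=np.eye(3)-np.outer(d,d);A+=P;b+=P@o
    p=np.linalg.solve(A,b);return p,[float(np.linalg.norm(np.cross(p-o,d))) for o,d in rays]
def mask(f,lo,hi):
    return cv2.inRange(cv2.cvtColor(f["pixels"],cv2.COLOR_RGB2HSV),lo,hi)
def totool(v):  # world vector -> tool axes
    return pose()[:3,:3].T@np.asarray(v)
```

Run:
```python
from h import *
np.set_printoptions(precision=4,suppress=True)
f=grab("side")
for n,u,v,z in [("cover",362,190,.011),("collar",363,185,.031),("rim",311,238,.06),("tab",338,240,.01),("shaftend",425,206,.12),("standtop",417,216,.075)]: print(n,onz(f,u,v,z))
print(pose(), pose()[:3,:3])
```

```text
cover [ 0.4016 -0.3456  0.011 ]
collar [ 0.4031 -0.3436  0.031 ]
rim [ 0.5858 -0.2882  0.06  ]
tab [ 0.525  -0.2769  0.01  ]
shaftend [ 0.3993 -0.1859  0.12  ]
standtop [ 0.3972 -0.1966  0.075 ]
[[ 0.967   0.2549 -0.0001  0.1402]
 [ 0.2549 -0.967   0.0008 -0.5317]
 [ 0.0001 -0.0008 -1.      0.2309]
 [ 0.      0.      0.      1.    ]] [[ 0.967   0.2549 -0.0001]
 [ 0.2549 -0.967   0.0008]
 [ 0.0001 -0.0008 -1.    ]]
```

View pics/wrist0.png

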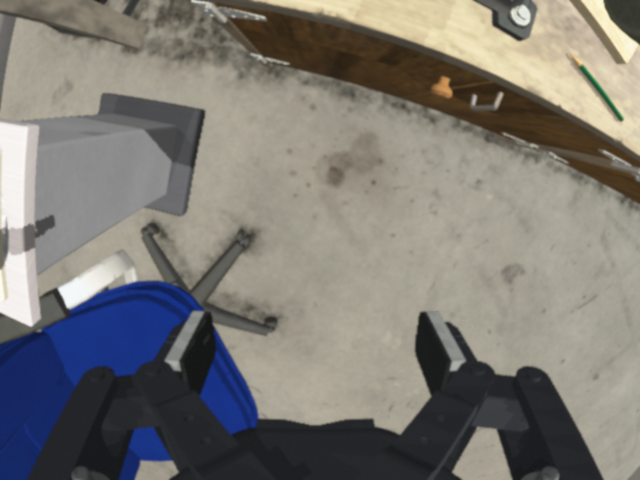

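The wrist view shows the floor and the fingers, with nothing of the task in it. I'll move around the right grinder to a vantage point above the cover and stand.

Careful with the scale: shifts go in cm and turns go in units of 0.1 rad. That gives: -0.035 m is -3.5, 0.035 m is 3.5.

Emit:
{"name": "move_tool", "arguments": {
  "rows": "1 2 -3.5 -0.7 0 0 0\n1 2 -3.5 -0.7 0 0 0\n1 2 -3.5 -0.7 0 0 0\n1 2 -3.5 -0.7 0 0 0\n1 2 -3.5 -0.7 0 0 0\n1 2 -3.5 -0.7 0 0 0\n1 3.5 0 -1 0 0 0\n1 3.5 0 -1 0 0 0\n1 3.5 0 0 0 0 0\n1 3.5 0 0 0 0 0\n1 2 0 0 0 0 0"
}}

```text
t: 1.12
tcp_pos: [0.3601, -0.2562, 0.2934]
orientation: [0.0, 0.992, 0.129, 0.0]
wrist_force: [-1.2, -0.6, 0.0]
width: 0.998
grasp_force: 0.0
```

Emit:
{"name": "move_tool", "arguments": {
  "rows": "1 0 0 0 0 0 -1.2\n1 0 0 0 0 0 -1.2\n1 0 0 0 0 0 -1.2\n1 0 0 0 0 0 -1.2\n1 0 0 0 0 0 -1.2\n1 0 0 0 0 0 -1.2\n1 0 0 0 0 0 -1.2\n1 0 0 0 0 0 -1.2\n1 0 0 0 0 0 -1.2\n1 0 0 0 0 0 -1.2\n1 0 0 0 0 0 -1.1\n1 0 0 0 0 0 0"
}}

```text
t: 2.12
tcp_pos: [0.3574, -0.2573, 0.2932]
orientation: [-0.0, 0.706, 0.708, 0.0]
wrist_force: [0.0, 0.3, 0.1]
width: 0.997
grasp_force: 0.0
```

Run:
```python
from h import *
grab("wrist","w1.png");print(pose().round(4))
```

```text
[[ 4.800e-03  1.000e+00 -1.000e-04  3.574e-01]
 [ 1.000e+00 -4.800e-03  2.000e-04 -2.573e-01]
 [ 2.000e-04 -1.000e-04 -1.000e+00  2.932e-01]
 [ 0.000e+00  0.000e+00  0.000e+00  1.000e+00]]
```

View pics/w1.png

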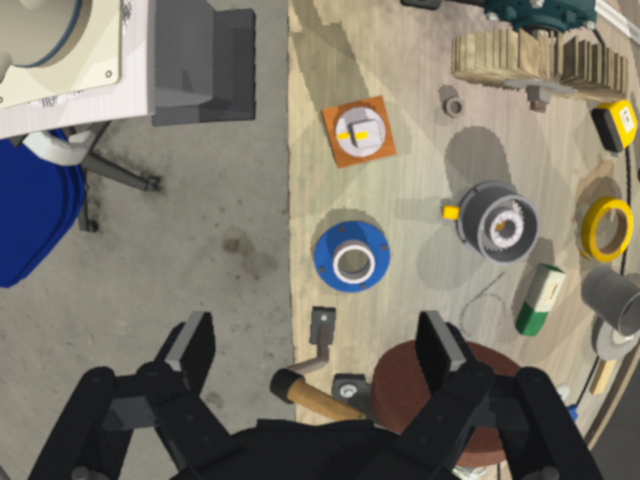

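The wrist view shows the cover at (352,257) with its collar top at (354,262). The housing is at (498,224) with its tab at (450,212). The shaft flange is at (360,132) with the stripe on its left (world −x), and the stand is at (360,131). The nut is at (453,105).

Create m.py:
```python
from h import *
np.set_printoptions(precision=4,suppress=True)
def blob(m,box):
    x0,y0,x1,y1=box;k=np.zeros_like(m);k[y0:y1,x0:x1]=m[y0:y1,x0:x1]
    c,_=cv2.findContours(k,cv2.RETR_EXTERNAL,cv2.CHAIN_APPROX_NONE);return max(c,key=cv2.contourArea)
def circ(f,c,z):
    p=np.array([onz(f,u,v,z)[:2] for u,v in cv2.convexHull(c).reshape(-1,2)])
    pts=np.array([onz(f,u,v,z)[:2] for u,v in c.reshape(-1,2)])
    e=cv2.fitEllipse((pts*1e4).astype(np.float32));return np.array(e[0])/1e4,np.array(e[1])/1e4
def cen(c):
    return cv2.fitEllipse(cv2.convexHull(c))[0]
BLUE=((98,130,60),(122,255,255));YEL=((20,140,120),(35,255,255));LIGHT=((0,0,185),(180,45,255))
```

Run:
```python
from m import *
w=grab("wrist");s=grab("side")
bw=blob(mask(w,*BLUE),(300,200,400,310));bs=blob(mask(s,*BLUE),(330,165,395,220))
print("blue",cen(bw),cen(bs),cross([ray(w,*cen(bw)),ray(s,*cen(bs))]),circ(w,bw,.011),circ(s,bs,.011))
tw=blob(mask(w,*YEL),(435,195,470,230));ts=blob(mask(s,*YEL),(325,225,350,255))
M=lambda c:c.reshape(-1,2).mean(0)
print("tab",cross([ray(w,*M(tw)),ray(s,*M(ts))]))
hw=blob(mask(w,*YEL),(325,120,375,150));print("stripe",hw.reshape(-1,2).min(0),hw.reshape(-1,2).max(0))
def crop(f,b,k=5): return cv2.resize(f["pixels"][b[1]:b[3],b[0]:b[2],::-1],None,fx=k,fy=k)
a=[crop(w,(310,85,410,165),4),crop(w,(430,165,550,275),3),crop(w,(305,210,405,300),4)]
b=[crop(s,(395,190,445,250),6),crop(s,(280,205,350,280),5),crop(s,(330,165,395,220),6)]
C=np.zeros((600,800,3),np.uint8)
def put(im,x,y): 
    im=cv2.resize(im,(266,266*im.shape[0]//im.shape[1]))[:300];C[y:y+im.shape[0],x:x+266]=im
for i in range(3): put(a[i],i*266,0);put(b[i],i*266,300)
cv2.imwrite("pics/c1.png",C)
```

```text
blue (352.1273193359375, 255.82447814941406) (361.8955078125, 191.54910278320312) (array([ 0.4038, -0.3415,  0.0097]), [0.0015098547211625912, 0.0015098547211628499]) (array([ 0.4039, -0.3413]), array([0.0852, 0.0868])) (array([ 0.4027, -0.3443]), array([0.0843, 0.0902]))
tab (array([ 0.5262, -0.2821,  0.0086]), [0.0001840811797575639, 0.00018408117975768725])
stripe [354 131] [366 138]
```

View pics/c1.png

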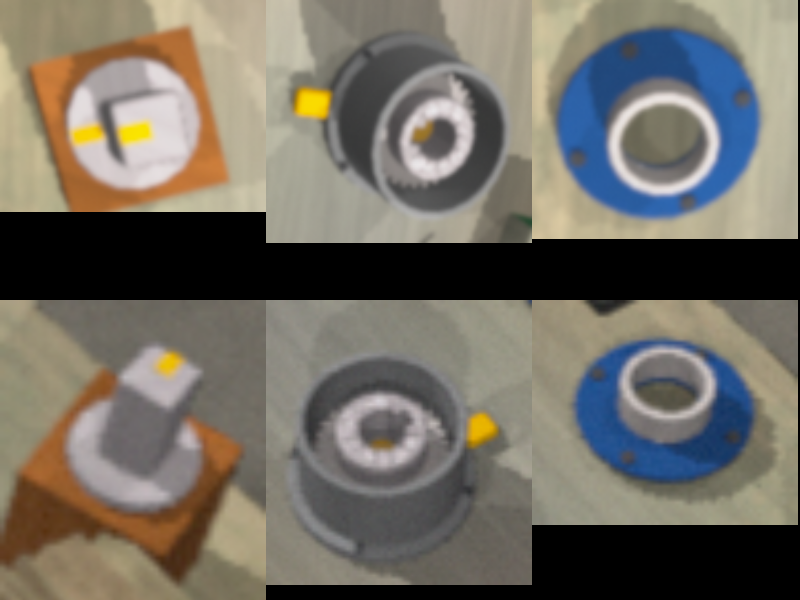

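The crops confirm the features. Both stripes on the shaft point to world −x, the housing's tab points to −x, and the cover is level on the worktop. Next I'll go above the cover for a second view.

Scaled: 0.023 m is 2.3, -0.021 m is -2.1.

Emit:
{"name": "move_tool", "arguments": {
  "rows": "1 -2.1 1.15 2.3 0 0 0\n1 -2.1 1.15 2.3 0 0 0\n1 -2.1 1.15 2.3 0 0 0\n1 -2.1 1.15 2.3 0 0 0\n1 0 0 0 0 0 0"
}}

```text
t: 2.68
tcp_pos: [0.4035, -0.3433, 0.1963]
orientation: [-0.003, 0.71, 0.705, 0.0]
wrist_force: [-0.9, 1.3, 0.3]
width: 0.999
grasp_force: 0.0
```

Run:
```python
from m import *
w=grab("wrist","w2.png");s=grab("side");print(pose()[:3,3])
bw=blob(mask(w,*BLUE),(200,100,440,400));bs=blob(mask(s,*BLUE),(330,165,395,220))
print("blue",cen(bw),cross([ray(w,*cen(bw)),ray(s,*cen(bs))]),circ(w,bw,.011))
# whole hull in tool coords
```

```text
[ 0.4028 -0.3415  0.2002]
blue (315.6645202636719, 208.1101531982422) (array([ 0.4045, -0.341 ,  0.0113]), [0.001344353443402151, 0.0013443534434022263]) (array([ 0.4042, -0.3407]), array([0.0917, 0.0919]))
```

View pics/w2.png

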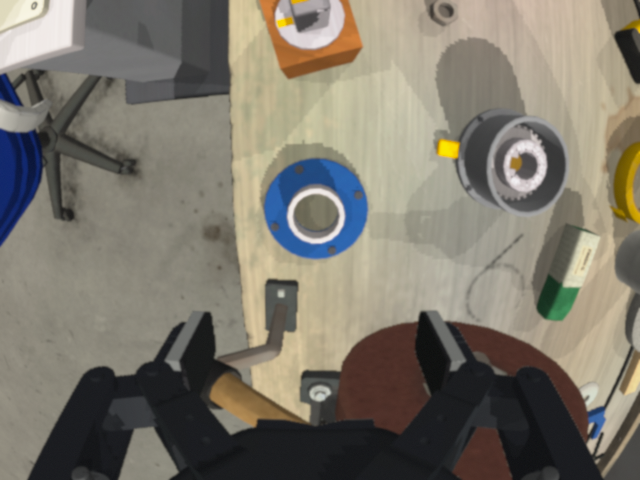

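Second view: the cover plate is centred at (316,208), triangulated to (0.404,−0.341) with the plate top at 0.011. The jaws straddle it clear of the grinder. I'll descend.

Scaled: 0.035 m is 3.5, 0.03 m is 3.

Emit:
{"name": "move_tool", "arguments": {
  "rows": "1 0.05 0.14 3 0 0 0\n1 0 0 3.5 0 0 0\n1 0 0 3.5 0 0 0\n1 0 0 3.5 0 0 0\n1 0 0 2.5 0 0 0\n1 0 0 1.5 0 0 0\n1 0 0 0 0 0 0\n1 0 0 0 0 0 0\n1 0 0 0 0 0 0"
}}

```text
t: 3.53
tcp_pos: [0.4053, -0.3415, 0.0283]
orientation: [0.001, 0.708, 0.706, -0.0]
wrist_force: [-0.0, 0.2, 0.5]
width: 1.001
grasp_force: 0.0
```

Emit:
{"name": "move_tool", "arguments": {
  "rows": "1 0 0 0.8 0 0 0\n1 0 -0.1 0.6 0 0 0\n0 0 0 0 0 0 0\n0 0 0 0 0 0 0\n0 0 0 0 0 0 0\n0 0 0 0 0 0 0\n0 0 0 0 0 0 0\n0 0 0 0 0 0 0\n0 0 0 0 0 0 0\n0 0 0 0 0 0 0\n0 0 0 0 0 0 0"
}}

```text
t: 4.45
tcp_pos: [0.4035, -0.3411, 0.0131]
orientation: [0.0, 0.708, 0.706, -0.0]
wrist_force: [-2.2, 2.2, 8.5]
width: 0.564
grasp_force: 60.6
```

The collar is gripped. I'll lift it and move sideways to measure the housing.

Emit:
{"name": "move_tool", "arguments": {
  "rows": "0 0 0 -2 0 0 0\n0 0 0 -3.5 0 0 0\n0 0 0 -4 0 0 0\n0 0 1 -3.5 0 0 0\n0 1 3 -2 0 0 0\n0 1 2 0 0 0 0\n0 0 0 0 0 0 0\n0 0 0 0 0 0 0"
}}

```text
t: 5.12
tcp_pos: [0.4642, -0.3205, 0.162]
orientation: [-0.0, 0.708, 0.707, -0.0]
wrist_force: [0.1, -0.9, -4.0]
width: 0.563
grasp_force: 63.5
```

Run:
```python
from m import *
w=grab("wrist","w3.png");s=grab("side","s3.png");print(pose()[:3,3],ctrl.state()["width"])
hsv=cv2.cvtColor(w["pixels"],cv2.COLOR_RGB2HSV)
C=w["pixels"][:,:,::-1].copy()
S=s["pixels"][200:290,270:360,::-1]
m=mask(w,(0,0,0),(180,60,150))
out=np.zeros((480,800,3),np.uint8);out[:,:480]=C[:,160:];out[:270,500:770]=cv2.resize(S,None,fx=3,fy=3)
out[280:460,500:740]=cv2.resize(cv2.cvtColor(m,cv2.COLOR_GRAY2BGR),(240,180))
cv2.imwrite("pics/c3.png",out)
```

```text
[ 0.463  -0.3209  0.1616] 0.5594059488177824
```

View pics/c3.png

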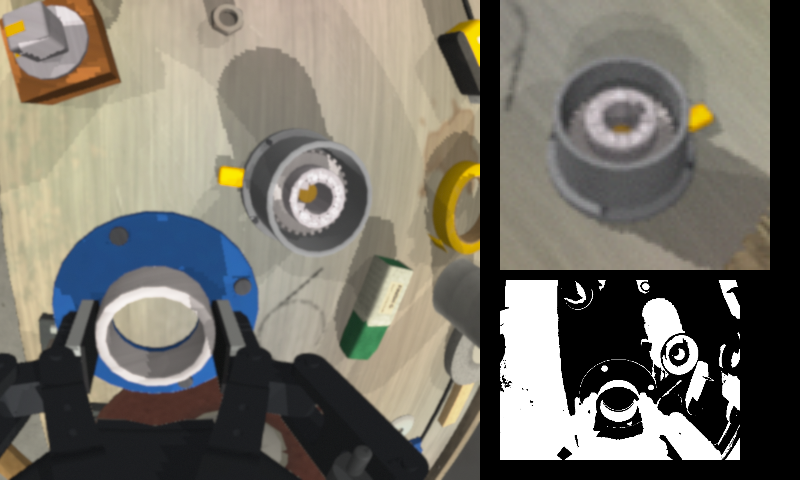

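The cover is held level in the jaws. The housing rim is at about (480,197) in the full wrist image and (311,237) in the side view, with the tab at (390,177). I'll fit the rim circles.

Add to m.py:
```python
def rim(f,c0,z,r,tol=.005):
    g=cv2.cvtColor(f["pixels"],cv2.COLOR_RGB2GRAY);e=cv2.Canny(cv2.GaussianBlur(g,(3,3),0),40,100)
    v,u=np.nonzero(e);P=np.array([onz(f,a,b,z)[:2] for a,b in zip(u,v)]);c=np.array(c0,float);R=r
    for t in (tol,tol,tol*.6,tol*.4,tol*.4,tol*.4,tol*.4):
        k=np.abs(np.hypot(*(P-c).T)-R)<t;Q=P[k]
        s=np.linalg.lstsq(np.c_[2*Q,np.ones(len(Q))],(Q**2).sum(1),rcond=None)[0];c=s[:2];R=min(max(np.sqrt(s[2]+c@c),r-.002),r+.002)
    a=np.degrees(np.arctan2(*(Q-c).T[::-1]));
    return c,R,len(Q),np.histogram(a,8,(-180,180))[0]
def proj_center(f,c,z,r):
    pass
```

Run:
```python
from m import *
w=grab("wrist");s=grab("side")
for n,f in (("w",w),("s",s)):
  for z in (.055,.06,.065): print(n,z,"out",*rim(f,(.584,-.286),z,.044),"in",*rim(f,(.584,-.286),z,.039))
tw=blob(mask(w,*YEL),(365,155,410,200));ts=blob(mask(s,*YEL),(325,225,350,255))
M=lambda c:c.reshape(-1,2).mean(0)
print("tab",cross([ray(w,*M(tw)),ray(s,*M(ts))]))
```

```text
w 0.055 out [ 0.5859 -0.2904] 0.04217487160145091 356 [47 30 46 51 46 31 51 54] in [ 0.5865 -0.2894] 0.041 350 [37 43 42 46 45 33 49 55]
w 0.06 out [ 0.5834 -0.2893] 0.041999999999999996 352 [56 32 44 51 47 17 51 54] in [ 0.5835 -0.2892] 0.041 367 [47 37 46 51 46 35 51 54]
w 0.065 out [ 0.581  -0.2877] 0.041999999999999996 306 [62 33 35 51 22 16 55 32] in [ 0.581  -0.2881] 0.04042369328044011 364 [47 37 46 51 46 32 51 54]
s 0.055 out [ 0.5842 -0.2918] 0.041999999999999996 111 [ 9 17 19  7 17 18 18  6] in [ 0.5844 -0.2918] 0.041 107 [14 15 18 10 13 18 15  4]
s 0.06 out [ 0.5863 -0.2892] 0.041999999999999996 107 [ 9 17 18  6 18 18 16  5] in [ 0.5858 -0.2891] 0.041 110 [11 16 18 11 13 18 16  7]
s 0.065 out [ 0.5883 -0.2867] 0.041999999999999996 103 [ 7 18 16  6 18 18 15  5] in [ 0.5876 -0.2865] 0.041 110 [ 9 17 18 11 13 18 18  6]
tab (array([ 0.5265, -0.282 ,  0.0091]), [0.0003375256689964713, 0.00033752566899653013])
```

Scaled: 0.0315 m is 3.15, 0.03 m is 3.

Emit:
{"name": "move_tool", "arguments": {
  "rows": "0 0.8 3 0 0 0 0\n0 0.8 3 0 0 0 0\n0 0.8 3 0 0 0 0\n0 0.8 3.15 2 0 0 0\n0 0 0 2.5 0 0 0\n0 0 0 2 0 0 0\n0 0 0 0 0 0 0\n0 0 0 0 0 0 0\n0 0 0 0 0 0 0"
}}

```text
t: 6.07
tcp_pos: [0.5851, -0.2903, 0.0985]
orientation: [0.001, 0.709, 0.706, 0.0]
wrist_force: [-0.0, 0.3, -3.3]
width: 0.562
grasp_force: 64.1
```

Run:
```python
from m import *
w=grab("wrist");s=grab("side");print(pose().round(4))
out=np.zeros((480,800,3),np.uint8);out[:,:480]=w["pixels"][:,80:560,::-1];out[:300,490:790]=cv2.resize(s["pixels"][190:290,260:360,::-1],None,fx=3,fy=3)
cv2.imwrite("pics/c4.png",out)
```

```text
[[ 0.0038  1.      0.0022  0.5855]
 [ 1.     -0.0038 -0.0015 -0.2904]
 [-0.0015  0.0022 -1.      0.0991]
 [ 0.      0.      0.      1.    ]]
```

View pics/c4.png

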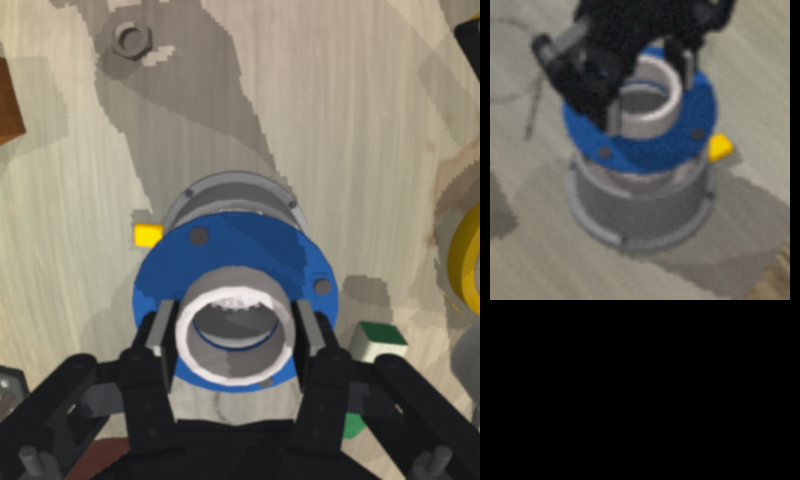

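The cover hovers over the housing, centred in x (the foot and the collar are both at about column 235), and the nut and compound are untouched. I'll lower gently.

Emit:
{"name": "move_tool", "arguments": {
  "rows": "0 0.12 -0.08 0.6 0 0 0\n0 0 0 0.6 0 0 0\n0 0 0 0.6 0 0 0\n0 0 0 0.4 0 0 0\n0 0 0 0.4 0 0 0\n0 0 0 0 0 0 0\n0 0 0 0 0 0 0"
}}

```text
t: 6.75
tcp_pos: [0.5843, -0.2883, 0.0709]
orientation: [-0.0, 0.708, 0.706, -0.0]
wrist_force: [-0.2, 0.1, -4.3]
width: 0.561
grasp_force: 64.1
```

Emit:
{"name": "move_tool", "arguments": {
  "rows": "0 0 0 0.2 0 0 0\n0 0 0 0.15 0 0 0\n0 0 0 0.1 0 0 0\n0 0 0 0 0 0 0\n0 0 0 0 0 0 0\n0 0 0 0 0 0 0"
}}

```text
t: 7.25
tcp_pos: [0.5846, -0.2884, 0.0672]
orientation: [0.0, 0.708, 0.706, 0.0]
wrist_force: [-0.7, 0.3, 1.6]
width: 0.566
grasp_force: 64.6
```

Emit:
{"name": "move_tool", "arguments": {
  "rows": "0 0 0 0.07 0 0 0\n0 0 0 0 0 0 0\n0.75 0 0 0 0 0 0\n0.75 0 0 0 0 0 0\n0.75 0 0 0 0 0 0\n0.75 0 0 0 0 0 0\n0.9 0 0 0 0 0 0\n1 0 0 0 0 0 0\n1 0 0 -2 0 0 0\n1 0 0 -4 0 0 0\n1 0 0 -4 0 0 0\n1 0 0 0 0 0 0"
}}

```text
t: 8.25
tcp_pos: [0.5867, -0.2898, 0.1742]
orientation: [0.005, 0.708, 0.706, 0.001]
wrist_force: [0.0, -1.1, 0.2]
width: 1.007
grasp_force: 0.0
```

Run:
```python
from m import *
w=grab("wrist");s=grab("side");print(pose()[:3,3])
out=np.zeros((480,800,3),np.uint8);out[:,:480]=w["pixels"][:,80:560,::-1];out[:300,490:790]=cv2.resize(s["pixels"][190:290,260:360,::-1],None,fx=3,fy=3)
cv2.imwrite("pics/c5.png",out)
bw=blob(mask(w,*BLUE),(160,60,480,420));bs=blob(mask(s,*BLUE),(270,200,350,280))
print("plate",cross([ray(w,*cen(bw)),ray(s,*cen(bs))]),circ(w,bw,.065),circ(s,bs,.065))
tw=blob(mask(w,*YEL),(160,150,300,300));ts=blob(mask(s,*YEL),(320,220,355,260));M=lambda c:c.reshape(-1,2).mean(0)
print("tab",M(tw),cross([ray(w,*M(tw)),ray(s,*M(ts))]))
```

```text
[ 0.5852 -0.2889  0.1682]
plate (array([ 0.5858, -0.2877,  0.0653]), [0.0017731022387354723, 0.001773102238735644]) (array([ 0.5848, -0.2883]), array([0.0923, 0.0937])) (array([ 0.5846, -0.2914]), array([0.085 , 0.0892]))
tab [241.5    206.5968] (array([ 0.5256, -0.2796,  0.0126]), [0.0005017871434113281, 0.0005017871434113144])
```

View pics/c5.png

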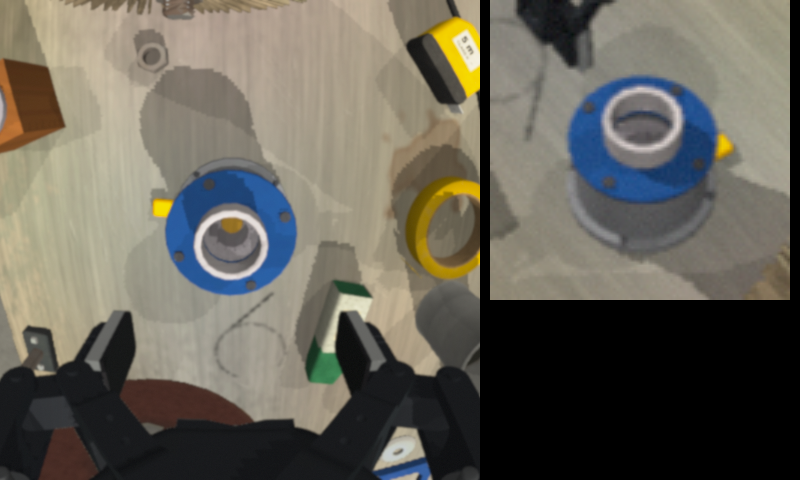

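The cover is seated and level (plate top measured at 0.065). Next I'll fit the hub bore through the hole, and re-measure the tab and the shaft.

Run:
```python
from m import *
w=grab("wrist");print(pose()[:3,3])
print("foot",rim(w,(.585,-.2885),.01,.05,.003))
for r in (.0122,.023): print("bore",r,rim(w,(.585,-.2885),.052,r,.003))
for r in (.025,.02): print("collar",r,rim(w,(.585,-.2885),.085,r,.003))
c=blob(mask(w,*YEL),(160,150,300,300)).reshape(-1,2)
P=np.array([onz(w,u,v,.01)[:2] for u,v in c]);print("tab ext",P.min(0),P.max(0),cv2.minAreaRect((P*1e4).astype(np.float32)))
m=mask(w,(10,110,60),(30,255,255));k=blob(m,(280,200,340,250));print("pad",len(k),[onz(w,*k.reshape(-1,2).mean(0),.03)])
```

```text
[ 0.5845 -0.2884  0.1664]
foot (array([ 0.585 , -0.2905]), np.float64(0.04997072685282989), 77, array([ 0, 17, 17,  0, 20,  0,  9, 14]))
bore 0.0122 (array([ 0.5851, -0.2891]), np.float64(0.013038531593913785), 78, array([10, 15, 17, 15, 13,  1,  0,  7]))
bore 0.023 (array([ 0.5846, -0.2902]), np.float64(0.022778764223737886), 182, array([10, 28, 28, 18, 20, 27, 28, 23]))
collar 0.025 (array([ 0.585 , -0.2895]), np.float64(0.024681035090918565), 267, array([33, 31, 32, 34, 33, 35, 35, 34]))
collar 0.02 (array([ 0.585 , -0.2896]), np.float64(0.02002845958033312), 217, array([27, 26, 26, 28, 27, 28, 27, 28]))
tab ext [ 0.517  -0.2895] [ 0.5358 -0.2736] ((5263.505859375, -2815.22900390625), (160.0145263671875, 180.8736114501953), 86.28685760498047)
pad 53 [array([ 0.5855, -0.2916,  0.03  ])]
```

Hub axis ≈ (0.585,−0.290) and keyway yaw ≈ 172°. Now to the shaft.

Emit:
{"name": "move_tool", "arguments": {
  "rows": "1 0 0 -3 0 0 0\n1 1.6 -3.1 -1 0 0 0\n1 1.6 -3.1 -1 0 0 0\n1 1.6 -3.1 -1 0 0 0\n1 1.6 -3.1 -0.5 0 0 0\n1 1.6 -3.1 0 0 0 0\n1 1.6 -3.1 0 0 0 0\n1 0 0 0 0 0 0\n1 0 0 0 0 0 0"
}}

```text
t: 9.15
tcp_pos: [0.3972, -0.1908, 0.2307]
orientation: [-0.0, 0.708, 0.706, -0.0]
wrist_force: [1.2, -0.1, 0.2]
width: 1.003
grasp_force: 0.0
```

Run:
```python
from m import *
w=grab("wrist","w6.png");s=grab("side","s6.png");print(pose().round(4))
m=mask(w,*YEL);c,_=cv2.findContours(m,cv2.RETR_EXTERNAL,cv2.CHAIN_APPROX_NONE)
for k in c:
    if cv2.contourArea(k)>20: print("yel",k.reshape(-1,2).mean(0),cv2.contourArea(k),cv2.minAreaRect(k), onz(w,*k.reshape(-1,2).mean(0),.126),onz(w,*k.reshape(-1,2).mean(0),.081))
for z,r in((.081,.024),(.075,.024)): print("flange",z,rim(w,(.397,-.192),z,r,.005))
m=mask(w,(5,120,60),(16,255,220));c=blob(m,(0,0,640,480));print("stand",cv2.boundingRect(c),cv2.contourArea(c))
```

```text
[[ 0.0032  1.     -0.0004  0.3989]
 [ 1.     -0.0032  0.0003 -0.192 ]
 [ 0.0003 -0.0004 -1.      0.2305]
 [ 0.      0.      0.      1.    ]]
yel [429.875  281.6786] 218.0 ((429.6237487792969, 281.7623596191406), (18.507692337036133, 13.731513977050781), 5.710593223571777) [ 0.4852 -0.2251  0.126 ] [ 0.501  -0.2467  0.081 ]
yel [608.4012 287.6287] 2383.5 ((608.8275146484375, 288.4310302734375), (42.709930419921875, 71.1213150024414), 21.801410675048828) [ 0.6803 -0.2408  0.126 ] [ 0.7315 -0.2652  0.081 ]
yel [312.0556 234.9722] 83.0 ((312.11767578125, 234.97056579589844), (7.276068687438965, 13.824529647827148), 75.96376037597656) [ 0.3955 -0.1873  0.126 ] [ 0.3951 -0.202   0.081 ]
yel [296.7778 221.4444] 49.5 ((297.2353210449219, 221.44119262695312), (6.305926322937012, 10.429031372070312), 75.96376037597656) [ 0.3849 -0.1774  0.126 ] [ 0.3826 -0.1903  0.081 ]
yel [632.1818 192.1136] 149.0 ((632.5, 193.5), (17.0, 13.0), 90.0) [ 0.6844 -0.1465  0.126 ] [ 0.7363 -0.1538  0.081 ]
flange 0.081 (array([ 0.3981, -0.1886]), 0.026000000000000002, 186, array([22, 10, 35, 23, 23, 23, 29, 21]))
flange 0.075 (array([ 0.3984, -0.1892]), 0.026000000000000002, 193, array([17, 12, 29, 28, 30, 33, 27, 17]))
stand (275, 162, 86, 93) 2515.5
```

View pics/w6.png

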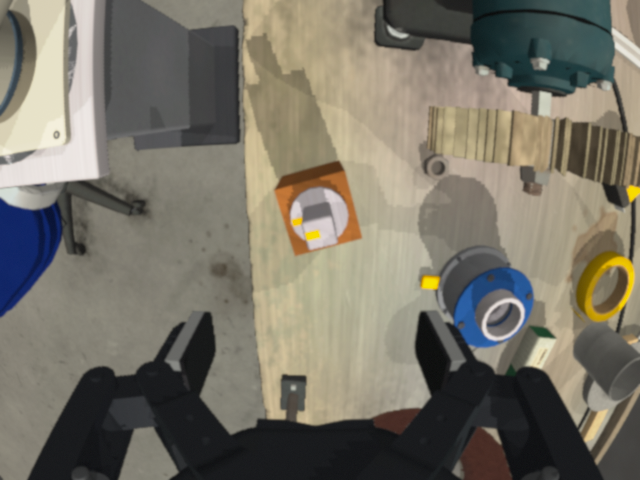

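The wrist view shows the shaft flange at (320,212), the flange stripe at (297,221) and the end stripe at (312,235). The stripe axis is tilted about 14° in the image, so the key yaw is about 194°. The other objects are undisturbed. I'll measure the square end's centre.

Run:
```python
from m import *
w=grab("wrist");s=grab("side")
box=(285,175,355,260)
for n,lo in (("light all",105),("bright",150)):
    m=mask(w,(0,0,lo),(180,50,255))|mask(w,*YEL);c=blob(m,box);print(n,cv2.boundingRect(c),cv2.contourArea(c))
m=mask(w,(0,0,105),(180,50,255))|mask(w,*YEL);c=blob(m,box).reshape(-1,2)
P=np.array([onz(w,u,v,.081)[:2] for u,v in c])
ctr=np.array([.3985,-.188])
for i in range(8):
    k=np.abs(np.hypot(*(P-ctr).T)-.024)<(.004 if i<3 else .0015);Q=P[k];A=np.c_[2*Q,np.ones(len(Q))]
    x=np.linalg.lstsq(A,(Q**2).sum(1),rcond=None)[0];ctr=x[:2]
print("flange fit",ctr,np.sqrt(x[2]+ctr@ctr),len(Q))
a=[k for k in cv2.findContours(mask(w,*YEL),0,1)[0]]
def near(f,b): return blob(mask(f,*YEL),b).reshape(-1,2).mean(0)
e=near(w,(305,228,322,243));fl=near(w,(288,212,304,228))
sb=cv2.findContours(mask(s,*YEL),0,1)[0]
for k in sb:
    q=k.reshape(-1,2).mean(0)
    if 395<q[0]<445 and 190<q[1]<250: print("side",q,"end",cross([ray(w,*e),ray(s,*q)]),"fl",cross([ray(w,*fl),ray(s,*q)]))
pe=onz(w,*e,.126)[:2];pf=onz(w,*fl,.081)[:2];d=pe-pf;print(pe,pf,"key yaw from stripes",np.degrees(np.arctan2(-d[1],-d[0])))
k=blob(mask(w,*YEL),(305,228,322,243)).reshape(-1,2);Q=np.array([onz(w,u,v,.126)[:2] for u,v in k]);print(cv2.minAreaRect((Q*1e4).astype(np.float32)))
g=cv2.cvtColor(w["pixels"],cv2.COLOR_RGB2GRAY);print(g[212:256:3,294:346:3])
```

```text
light all (288, 186, 58, 62) 2366.5
bright (288, 187, 58, 61) 1857.0
flange fit [ 0.4005 -0.1854] 0.02344697965960137 132
side [426.3333 201.3333] end (array([ 0.396 , -0.1873,  0.1288]), [0.0009727455988140443, 0.000972745598814074]) fl (array([ 0.3856, -0.1875,  0.1145]), [0.00658858525847086, 0.006588585258471351])
[ 0.3959 -0.1872] [ 0.3824 -0.1903] key yaw from stripes -167.25628404423597
((3959.158447265625, -1871.2835693359375), (89.99077606201172, 53.48147964477539), 14.496184349060059)
[[211 201 139 101 103 103 104 104 104 105 103 107 156 197 196 193 192 174]
 [201 192 133 102 103 103 106 112 126 145 160 167 144 195 199 194 192 171]
 [192 189 127 111 126 145 165 181 195 205 212 210 144 191 199 194 194 161]
 [192 189 157 179 193 202 207 209 211 212 211 210 164 179 200 195 195 158]
 [200 197 178 207 206 205 206 208 208 210 210 211 186 171 199 197 192 138]
 [196 197 174 209 211 207 207 205 205 207 209 209 199 160 197 200 168 125]
 [186 198 183 202 208 204 201 205 211 209 207 207 203 157 195 197 133 132]
 [135 186 193 198 203 203 204 203 214 212 212 210 207 166 197 156 127 129]
 [110 129 184 186 202 203 210 214 215 215 215 204 198 176 144 128 127 127]
 [107 107 115 146 207 210 209 209 212 214 204 201 200 185 134 130 131 134]
 [110 109 109 115 188 207 209 211 209 208 194 192 185 164 141 156 173 180]
 [112 110 110 110 169 206 205 196 183 162 147 151 159 169 182 188 187 183]
 [113 113 112 113 135 152 145 140 153 170 173 171 174 177 185 188 187 184]
 [117 116 117 128 143 152 163 169 179 183 178 171 174 177 183 188 186 183]
 [139 153 158 162 161 159 167 179 186 184 178 170 175 176 182 187 185 182]]
```

Scaled: 0.01 m is 1, 0.03 m is 3, -0.122 rad is -1.22.

Emit:
{"name": "move_tool", "arguments": {
  "rows": "1 0.66 0.2 1 0 0 -1.22\n1 0 0 3 0 0 -1.22\n1 0 0 3 0 0 0\n1 0 0 2 0 0 0\n1 0 0 0 0 0 0\n1 0 0 0 0 0 0\n1 0 0 0 0 0 0"
}}

```text
t: 9.93
tcp_pos: [0.4016, -0.1858, 0.1419]
orientation: [0.0, 0.617, 0.787, 0.0]
wrist_force: [-0.1, -0.1, 0.8]
width: 0.998
grasp_force: 0.0
```

Run:
```python
from m import *
T=pose();print(T.round(4));print("to go",T[:3,:3].T@(np.array([.4005,-.1854,.086])-T[:3,3]))
```

```text
[[-0.2387  0.9711  0.0005  0.4016]
 [ 0.9711  0.2387 -0.0004 -0.1858]
 [-0.0005  0.0004 -1.      0.1419]
 [ 0.      0.      0.      1.    ]]
to go [ 0.0006 -0.001   0.0559]
```

Scaled: 0.025 m is 2.5, 0.02 m is 2.

Emit:
{"name": "move_tool", "arguments": {
  "rows": "1 0 -0.1 2.5 0 0 0\n1 0 0 2 0 0 0\n1 0 0 1.1 0 0 0\n1 0 0 0 0 0 0\n0 0 0 0 0 0 0\n0 0 0 0 0 0 0\n0 0 0 0 0 0 0\n0 0 0 0 0 0 0\n0 0 0 0 0 0 0\n0 0 0 0 0 0 0\n0 0 0 0 0 0 0\n0 0 0 0 0 0 0"
}}

```text
t: 10.93
tcp_pos: [0.4001, -0.1856, 0.0858]
orientation: [0.001, 0.617, 0.787, 0.0]
wrist_force: [-0.3, 1.0, 7.5]
width: 0.251
grasp_force: 58.6
```

Careful with the scale: shifts go in cm and turns go in units of 0.1 rad. That gives: -0.04 m is -4, -0.035 m is -3.5, 0.125 rad is 1.25.

Emit:
{"name": "move_tool", "arguments": {
  "rows": "0 0 0 -1 0 0 0\n0 0 0 -3.5 0 0 0\n0 0 0 -4 0 0 0\n0 0 0 -4 0 0 0\n0 0 0 0 0 0 1.25\n0 0 0 0 0 0 1.25\n0 0 0 0 0 0 1.25\n0 0 0 0 0 0 0\n0 0 0 0 0 0 0"
}}

```text
t: 11.68
tcp_pos: [0.3995, -0.1853, 0.2098]
orientation: [-0.0, 0.752, 0.66, -0.0]
wrist_force: [-0.8, -0.7, -3.8]
width: 0.251
grasp_force: 60.4
```

Run:
```python
from m import *
T=pose();print(T.round(4),ctrl.state()["width"]);d=T[:3,:3].T@(np.array([.585,-.290,T[2,3]])-T[:3,3]);print("to go",d,d/6)
w=grab("wrist")
c,_=cv2.findContours(mask(w,*YEL),0,1)
for k in c:
    if cv2.contourArea(k)>15: print(k.reshape(-1,2).mean(0),cv2.contourArea(k))
```

```text
[[ 0.1297  0.9916 -0.0007  0.3995]
 [ 0.9916 -0.1297  0.0005 -0.1853]
 [ 0.0004 -0.0008 -1.      0.2098]
 [ 0.      0.      0.      1.    ]] 0.2505247474370273
to go [-0.0798  0.1975 -0.0002] [-0.0133  0.0329 -0.    ]
[300.0256 374.8333] 334.0
[444.4746 280.2373] 240.5
[293.0435 259.0435] 32.5
[621.1921 264.4631] 935.5
```

Scaled: 0.033 m is 3.3, 0.0325 m is 3.25.

Emit:
{"name": "move_tool", "arguments": {
  "rows": "0 -1.33 3.3 0 0 0 0\n0 -1.33 3.3 0 0 0 0\n0 -1.33 3.3 0 0 0 0\n0 -1.33 3.3 0 0 0 0\n0 -1.33 3.3 0 0 0 0\n0 -1.33 3.25 0 0 0 0\n0 0 0 0 0 0 0\n0 0 0 0 0 0 0\n0 0 0 1.5 0 0 0\n0 0 0 1 0 0 0\n0 0 0 0 0 0 0\n0 0 0 0 0 0 0"
}}

```text
t: 12.73
tcp_pos: [0.584, -0.2903, 0.1849]
orientation: [-0.001, 0.753, 0.659, -0.0]
wrist_force: [0.5, 0.1, -3.2]
width: 0.254
grasp_force: 62.3
```

Run:
```python
from m import *
T=pose();print(T.round(4));print("to go",T[:3,:3].T@(np.array([.585,-.290,T[2,3]])-T[:3,3]))
w=grab("wrist","w7.png");z=T[2,3]-.0048
P=np.array([onz(w,u,v,z)[:2] for u,v in zip(*np.nonzero(cv2.Canny(cv2.cvtColor(w["pixels"],cv2.COLOR_RGB2GRAY),40,100))[::-1])])
c=T[:2,3].copy()
for t in (.003,.002,.0015,.001,.001,.001):
    a=(P-c)@T[:2,0];k=(np.abs(np.hypot(*(P-c).T)-.024)<t)&(a>0);Q=P[k];x=np.linalg.lstsq(np.c_[2*Q,np.ones(len(Q))],(Q**2).sum(1),rcond=None)[0];c=x[:2];print(c,np.sqrt(x[2]+c@c),len(Q))
print("offset in tool",T[:2,:2].T@(c-T[:2,3]))
print("tab"); k=blob(mask(w,*YEL),(150,120,300,300)).reshape(-1,2);Q=np.array([onz(w,u,v,.01)[:2] for u,v in k]);print(k.mean(0),Q.mean(0))
for b in [(250,300,330,420)]:
    k=blob(mask(w,*YEL),b).reshape(-1,2);q=onz(w,*k.mean(0),z)[:2];print("flange stripe",k.mean(0),q,"yaw",np.degrees(np.arctan2(*(q-T[:2,3])[::-1])))
```

```text
[[ 0.1326  0.9912 -0.0013  0.584 ]
 [ 0.9912 -0.1326  0.0008 -0.2903]
 [ 0.0007 -0.0014 -1.      0.1849]
 [ 0.      0.      0.      1.    ]]
to go [ 0.0004  0.001  -0.    ]
[ 0.5844 -0.2894] 0.023282086750880594 293
[ 0.5844 -0.2898] 0.023605853791657787 253
[ 0.5843 -0.29  ] 0.02368957422268165 235
[ 0.5842 -0.2904] 0.023868704869971398 207
[ 0.5841 -0.2906] 0.02387798838671526 218
[ 0.584  -0.2907] 0.023930969830106934 217
offset in tool [-0.0004  0.0001]
tab
[247.6786 212.5357] [ 0.5245 -0.2805]
flange stripe [300.0513 374.8205] [ 0.5714 -0.3275] yaw -108.64880274346227
```

Scaled: 0.001 m is 0.1, 0.0008 m is 0.08.

Emit:
{"name": "move_tool", "arguments": {
  "rows": "0 0.08 0.1 1 0 0 0\n0 0 0 1.5 0 0 0\n0 0 0 1.5 0 0 0\n0 0 0 1 0 0 0\n0 0 0 0.3 0 0 0\n0 0 0 0 0 0 0\n0 0 0 0 0 0 0\n0 0 0 0 0 0 0"
}}

```text
t: 13.45
tcp_pos: [0.5863, -0.2905, 0.1331]
orientation: [0.001, 0.753, 0.658, 0.0]
wrist_force: [-0.1, -1.2, -3.7]
width: 0.25
grasp_force: 62.3
```

Emit:
{"name": "move_tool", "arguments": {
  "rows": "0 0 0 0.15 0 0 0\n0 0 0 0.15 0 0 0\n0 0 0 0.15 0 0 0\n0 0 0 0 0 0 0\n0 0 0 0 0 0 0"
}}

```text
t: 13.87
tcp_pos: [0.5859, -0.2903, 0.1275]
orientation: [-0.0, 0.753, 0.658, -0.0]
wrist_force: [-0.1, 0.4, -3.8]
width: 0.251
grasp_force: 62.3
```

Scaled: -0.0008 m is -0.08, 0.0015 m is 0.15.

Emit:
{"name": "move_tool", "arguments": {
  "rows": "0 0 -0.08 0.15 0 0 0\n0 0 0 0.15 0 0 0\n0 0 0 0.1 0 0 0\n0 0 0 0.1 0 0 0\n0 0 0 0 0 0 0\n0 0 0 0 0 0 0"
}}

```text
t: 14.37
tcp_pos: [0.5851, -0.2901, 0.1225]
orientation: [-0.0, 0.753, 0.658, -0.0]
wrist_force: [-0.3, -1.0, -4.5]
width: 0.25
grasp_force: 62.4
```

Tip is at ≈0.047, inside the bore without contact. On to the key.

Emit:
{"name": "move_tool", "arguments": {
  "rows": "0 0 0 0.15 0 0 0\n0 0 0 0.1 0 0 0\n0 0 0 0.1 0 0 0\n0 0 0 0.1 0 0 0\n0 0 0 0.1 0 0 0\n0 0 0 0 0 0 0\n0 0 0 0 0 0 0"
}}

```text
t: 14.95
tcp_pos: [0.5851, -0.2901, 0.117]
orientation: [-0.0, 0.753, 0.658, -0.0]
wrist_force: [-0.6, 0.0, -3.3]
width: 0.251
grasp_force: 62.4
```

Scaled: 0.001 m is 0.1.

Emit:
{"name": "move_tool", "arguments": {
  "rows": "0 0 0 0.1 0 0 0\n0 0 0 0.1 0 0 0\n0 0 0 0.1 0 0 0\n0 0 0 0 0 0 0\n0 0 0 0 0 0 0"
}}

```text
t: 15.37
tcp_pos: [0.5851, -0.2901, 0.114]
orientation: [-0.0, 0.753, 0.658, -0.0]
wrist_force: [-0.3, 0.6, -4.4]
width: 0.25
grasp_force: 62.4
```

The key has entered the keyway without contact. Continuing down to the spring.

Emit:
{"name": "move_tool", "arguments": {
  "rows": "0 0 0 0.2 0 0 0\n0 0 0 0.2 0 0 0\n0 0 0 0.2 0 0 0\n0 0 0 0.2 0 0 0\n0 0 0 0.2 0 0 0\n0 0 0 0 0 0 0\n0 0 0 0 0 0 0"
}}

```text
t: 15.95
tcp_pos: [0.5852, -0.2902, 0.1045]
orientation: [0.0, 0.753, 0.658, 0.0]
wrist_force: [-1.9, 0.1, 2.1]
width: 0.249
grasp_force: 63.4
```

Scaled: 0.001 m is 0.1.

Emit:
{"name": "move_tool", "arguments": {
  "rows": "0 0 0 0.1 0 0 0\n0 0 0 0.1 0 0 0\n0 0 0 0.1 0 0 0\n0 0 0 0.1 0 0 0\n0 0 0 0.1 0 0 0\n0 0 0 0 0 0 0\n0 0 0 0 0 0 0"
}}

```text
t: 16.53
tcp_pos: [0.5852, -0.2902, 0.0993]
orientation: [0.0, 0.753, 0.658, 0.0]
wrist_force: [-2.7, 0.9, 4.9]
width: 0.252
grasp_force: 63.8
```

Emit:
{"name": "move_tool", "arguments": {
  "rows": "0 0 0 0.1 0 0 0\n0 0 0 0.1 0 0 0\n0 0 0 0.1 0 0 0\n0 0 0 0.05 0 0 0\n0 0 0 0 0 0 0\n0 0 0 0 0 0 0"
}}

```text
t: 17.03
tcp_pos: [0.5852, -0.2902, 0.0961]
orientation: [0.0, 0.753, 0.658, 0.0]
wrist_force: [-2.8, 0.7, 7.4]
width: 0.251
grasp_force: 64.1
```

Scaled: 0.001 m is 0.1, 0.0005 m is 0.05.

Emit:
{"name": "move_tool", "arguments": {
  "rows": "0 0 0 0.1 0 0 0\n0 0 0 0.05 0 0 0\n0 0 0 0.05 0 0 0\n0 0 0 0 0 0 0\n0 0 0 0 0 0 0"
}}

```text
t: 17.45
tcp_pos: [0.5853, -0.2902, 0.0959]
orientation: [0.001, 0.753, 0.658, 0.0]
wrist_force: [-7.2, 4.2, 20.4]
width: 0.249
grasp_force: 65.6
```

Scaled: 0.0003 m is 0.03.

Emit:
{"name": "move_tool", "arguments": {
  "rows": "0 0 0 0.03 0 0 0\n0 0 0 0 0 0 0\n0 0 0 0 0 0 0\n0 0 0 0 0 0 0\n0 0 0 0 0 0 0\n0 0 0 0 0 0 0"
}}

```text
t: 17.95
tcp_pos: [0.5852, -0.2902, 0.0958]
orientation: [0.001, 0.753, 0.658, 0.0]
wrist_force: [-6.7, 3.8, 22.2]
width: 0.25
grasp_force: 66.1
```

Run:
```python
from m import *
w=grab("wrist","w8.png");s=grab("side","s8.png");T=pose()
print("flange z .091 in wrist view");z=.091
P=np.array([onz(w,u,v,z)[:2] for u,v in zip(*np.nonzero(cv2.Canny(cv2.cvtColor(w["pixels"],cv2.COLOR_RGB2GRAY),40,100))[::-1])])
c=T[:2,3].copy()
for t in (.003,.002,.0015,.001,.001,.001):
    a=(P-c)@T[:2,0];k=(np.abs(np.hypot(*(P-c).T)-.024)<t)&(a>0);Q=P[k];x=np.linalg.lstsq(np.c_[2*Q,np.ones(len(Q))],(Q**2).sum(1),rcond=None)[0];c=x[:2]
print(c,np.sqrt(x[2]+c@c),len(Q))
bs=blob(mask(s,*BLUE),(270,200,350,280));bw=blob(mask(w,*BLUE),(160,60,480,420))
print("plate",circ(w,cv2.convexHull(bw),.065),ctrl.state()["wrist_force"])
```

```text
flange z .091 in wrist view
[ 0.5853 -0.2865] 0.023851370792428828 184
plate (array([ 0.5849, -0.2887]), array([0.094 , 0.0947])) [-6.5233  4.6334 22.2934]
```

```bash
python3 -c "
from rig import ctrl
print(ctrl.hand_in())"
```

```text
the job is handed in; nothing more can be done
None
```

The job is handed in: the cover is seated and released, and the keyed shaft is held down at its computed home depth (tip about 20 mm above the housing's underside). It is pressed with about 22 N at the wrist. I judged "fully home" by depth and the force jump rather than a final picture. I did not touch the nut, tape measure or compound.

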